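# Line up a gland plate with a tapered drift

### The job

The sliding gland plate on the aluminium driver housing has shifted, so its cable hole no longer lines up with the hole in the housing below. Take the thick, cone-nosed drift from the wooden tool stand, put its nose down through both holes and push it fully home, so that its taper draws the plate into line; do not move the plate or touch the housing with the hand itself. Leave the drift standing upright in the holes with its collar down on the plate, and let go.

Things in the scene. Friction and masses are not known exactly. Their poses are not given: they have to be found in the camera images.
- drift_handle (a point): Steel drift, 0.32 kg, hanging nose down in one stand hole. Point: centre of its round wooden handle, 30 mm diameter, 50 mm long; z up along its axis. Collar 50 mm diameter, 8 mm thick, underside 33 mm below the point; then a shank 33 mm diameter, 12 mm long; then a 60 mm cone down to a flat 6 mm tip, 105 mm below the point. Once home, the point is 118 mm above the table.
- stand: Fixed wooden stand, 85 x 300 mm, top 85 mm above the table; origin under its middle hole, y along its row of three 40 mm holes 95 mm apart, within 18 degrees of the world's y. Collars rest on its top. Unwanted tools in the others, tops 143 mm above the table: a blunt straight mandrel (flat disc head), a slender reamer (slim 18 mm handle). Carry the drift over them.
- housing: Aluminium driver housing, 150 x 230 mm, 80 mm high, fixed, hollow. Origin on the table under the centre of the round 37 mm hole in its 5 mm top sheet; z up, y along its long side, the way the plate slides. The steel gland plate, 104 x 110 x 5 mm, lies on top (its face 85 mm above the table) between low rails, with a 37 mm hole of its own.
- gland_plate (a joint): How far the gland plate's hole lies from the housing's hole, in m: 0 in line, positive towards the housing's +y; 9 to 12 mm at the start. It slides from -10 to +15 mm against about 3 N of friction, with no spring, and stays where it is left.

How it is judged:
By the outcome, as a careful person would: the job done as asked, in the order asked, and still so for the second after the job is handed in, with the robot touching nothing.
It also fails if it takes over 38 s, if anything falls off the work surface, if the arm or the gripper's body presses on something with over 40 N, if the wrist force passes 120 N, or if a joint passes its speed limit or range.

### The arm

A 6-joint arm with a two-finger parallel gripper is mounted at the origin on the work surface. World frame = base frame: x ahead of the robot, y to its left, z up, the work surface at z = 0. Lengths are in mm, angles in rad, forces in N, time in s.
With the tool pointing down it reaches from about 250 to 775 mm from the base axis. Payload 4 kg.
Tool frame: the origin (TCP) lies on the centre line of the jaws, within the pads' length; the fingertips stand 25 mm ahead of it and the grasp point (between the pads) lies 6 mm ahead of it (robot.tcp_to_tips is the distance from the TCP to the fingertips, in mm); x points along the fingers, y is the direction in which the jaws open and shut, and the axes are right-handed (so a half turn about x gives the same grasp; the last joint's range is limited). The gripper opens to 85 mm and grips with 20 to 120 N. Pads are 22 mm wide; open, the fingers measure 114 mm over their backs; the gripper's body (76 mm by 85 mm) begins 54 mm behind the grasp point. The pads swing forward as they close: fully open they stand 13 mm farther back than shut.
Start: joints at [1.243, 0.087, 1.371, -0, 1.684, -0.103], TCP at [122.608, 536.174, 256.341] pointing down, gripper open.
Joint ranges: [-3.1, 3.1], [-0.76, 2.03], [0.27, 2.55], [-1.08, 4.22], [0.17, 2.65], [-2.57, 2.57]. Speed limits (rad/s): [2.79, 2.79, 3.14, 3.14, 3.14, 3.14].

### API

Orientations are given as a 3x3 rotation matrix whose columns are the frame's x, y, z axes.
In Python, from rig import robot gives the robot as it stands.
- The arm moves only by the tool send_rows, never from a script. Its argument "rows" is a list of rows, each a list of 3 entries, a list of its own where there are three numbers: the turn, a rotation vector about the tool's x, y, z in degrees, then the shift along the tool's x, y, z in mm, then the gripper's target within -1 to 1 (shut at 1, half-way at 0, fully open at -1). In form: [[[wx, wy, wz], [dx, dy, dz], hand], ...]. A call has 1 to 20 rows; each row is the pose to reach, as a shift and turn from the pose measured when the call began, along the tool's axes at that moment; what a row does not reach only later rows make up. A row lasts 1/10 s, in which the tool goes at most 50 mm and 8.59 degrees, less where a joint would pass 70% of its speed; a pose out of reach is approached as far as the arm can. A call with a gripper value outside its range is refused whole. The fingers move at their own pace and stop on an object; the grip force is fixed at half the most. Time passes only in rows, so rows that repeat a pose let the fingers close. It gives the time, the measured TCP pose, the force and the opening at its end, in the units of the state.
- robot.get_obs(): the state, without advancing time (a new reading comes with each control period).
- robot.read_camera(name): name is "scene" or "side" or "wrist"; returns a dict with "img" (384x512x3 uint8, red, green, blue), "range_z" (384x512 float32, mm along the optical axis (not along the pixel's ray), 0 where there is no reading), "vfov" (degrees; the focal length in pixels is half the picture's height over the tangent of half this angle, whatever the lens; pixels are square), "cx", "cy" (the principal point, pixels), "rvec" (rotation vector, rad) and "tvec" (3), from world to camera coordinates, as OpenCV has them. Camera axes: x right, y down, z forward; pixel columns grow to the right and rows downward; lengths in mm; the calibration is good to about 2 mm. A picture is of the moment at which its call begins.
- robot.hand_in(): hands the job in, once; it reports no verdict.
The state is a dict: "time": time; "joints": joint angles; "qvel": joint speeds; "joint_torque": joint torques, N m; "eef_pos": TCP position; "eef_rot": TCP orientation; "force": force on the tool from outside, world axes, zero at the start; "moment": the same for the moment, N m; "width": finger opening in mm.
Only numpy, scipy, OpenCV 4.12 (cv2) and the standard library are available. Lean on these libraries where they do the work, as an engineer would, in place of code of your own. Each camera call takes 0.05 s, during which the arm holds its last target.

## Working session

There is one attempt and no reset: what is moved stays moved. The work goes in short steps, Python scripts to look and compute and a tool call to move; the robot and the scene stay as the last step left them, time stands still between calls to the robot, and variables do not carry over. Pictures are saved under pics/ and viewed, and the job is handed in when it is done.

Besides the shell and the picture viewer there is one more tool, called after "Call:" as a command line: name --argument value ..., lists and objects as JSON in quotes. send_rows: Moves the arm, as the interface text tells. Its arguments: {"type":"object","properties":{"rows":{"type":"array","items":{"type":"array"}}},"required":["rows"]}

```bash
mkdir -p pics; ls
cat > h.py <<'E'
import numpy as np,cv2
from rig import robot
def cam(n):
    c=robot.read_camera(n); np.savez(f'{n}.npz',**c); return c
def K(c):
    h=c['img'].shape[0]; f=h/2/np.tan(np.radians(c['vfov'])/2)
    return np.array([[f,0,c['cx']],[0,f,c['cy']],[0,0,1.]])
def pose(c):
    R=cv2.Rodrigues(np.array(c['rvec'],float))[0]; return R,np.array(c['tvec'],float).reshape(3)
def ray(c,uv,z):
    R,t=pose(c); uv=np.atleast_2d(uv).astype(float)
    d=np.c_[uv,np.ones(len(uv))]@np.linalg.inv(K(c)).T@R; o=-R.T@t
    return o+d*((z-o[2])/d[:,2])[:,None]
def cloud(c):
    R,t=pose(c);h,w=c['range_z'].shape;v,u=np.mgrid[:h,:w];z=c['range_z'].astype(float)
    P=np.stack([u,v,np.ones_like(u)],-1)@np.linalg.inv(K(c)).T*z[...,None]
    return (P-t)@R
E
python3 - <<'E'
from h import *
for n in ['scene','side','wrist']:
    c=cam(n); cv2.imwrite(f'pics/{n}0.png',c['img'][...,::-1]); R,t=pose(c); print(n,c['vfov'],-R.T@t,R[2],c['range_z'].max())
o=robot.get_obs();print(o['time'],o['eef_pos'],o['eef_rot'],o['width'])
E
```

```text
pics
scene 43.41607085645915 [1032.55531601 -211.73347497  767.56352703] [-0.55525072  0.29046471 -0.7793118 ] 2740.2842
side 51.86626355768373 [340.37951658 774.00885604 570.52069749] [ 0.21825505 -0.83340322 -0.50774384] 3458.2266
wrist 68.82048818017144 [ 57.48519424 551.36884163 373.55982412] [ 0.25729599 -0.06105118 -0.96440216] 1368.9806
0.15 [122.50382998 535.82929498 255.38864027] [[-5.23468900e-04  2.22878717e-01  9.74846041e-01]
 [-1.65933827e-03  9.74844639e-01 -2.22879287e-01]
 [-9.99998486e-01 -1.73426971e-03 -1.40469668e-04]] 85.4796326434279
```

View pics/scene0.png

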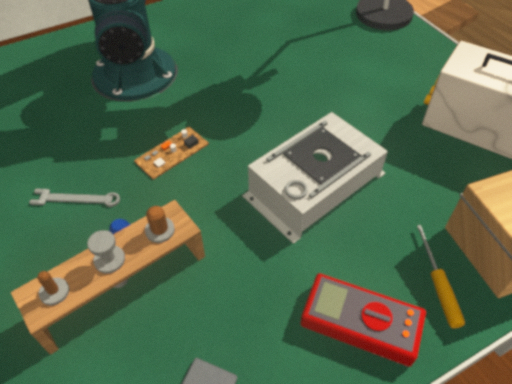

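View pics/side0.png

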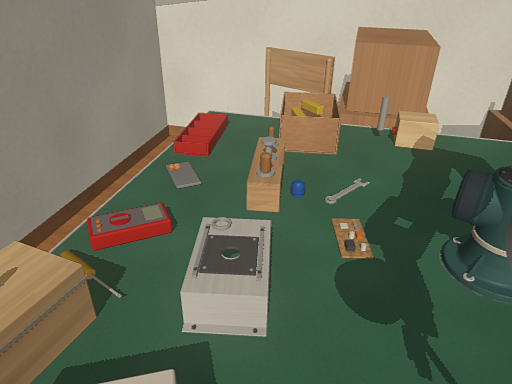

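View pics/wrist0.png

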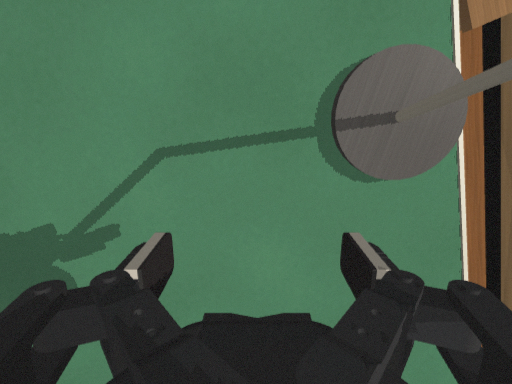

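The scene view shows the stand at lower left: the slim reamer at (50,285), the mandrel at (103,250), and the thick drift handle at (157,222). The housing hole is near (322,155), with a decoy ring at (297,187). I'll measure next.

Run:
```python
from h import *
for n,b in [('scene',(235,105,395,245)),('scene',(5,185,215,350)),('side',(180,205,285,335)),('side',(235,120,300,215))]:
    c=np.load(n+'.npz'); P=cloud(c); x0,y0,x1,y1=b
    S=P[y0:y1,x0:x1].reshape(-1,3)
    print(n,b,{k:int(((S[:,2]>k)&(S[:,2]<k+2)).sum()) for k in range(60,150,2)})
c=np.load('scene.npz');d=np.load('side.npz')
A=cv2.resize(c['img'][105:245,235:395],None,fx=4,fy=4,interpolation=2);cv2.imwrite('pics/a.png',A[...,::-1])
A=cv2.resize(d['img'][205:335,180:285],None,fx=4,fy=4,interpolation=2);cv2.imwrite('pics/b.png',A[...,::-1])
for n,(u,v) in [('scene',(157,214)),('side',(265,156)),('scene',(322,155)),('side',(231,254))]:
    c=np.load(n+'.npz'); print(n,cloud(c)[v-3:v+4:3,u-3:u+4:3].round(0).tolist(), ray(c,(u,v),143 if v in(214,156) else 85))
```

```text
scene (235, 105, 395, 245) {60: 87, 62: 73, 64: 84, 66: 86, 68: 84, 70: 88, 72: 101, 74: 224, 76: 1407, 78: 1958, 80: 717, 82: 1319, 84: 883, 86: 372, 88: 59, 90: 1, 92: 0, 94: 0, 96: 0, 98: 0, 100: 0, 102: 0, 104: 0, 106: 0, 108: 0, 110: 0, 112: 0, 114: 0, 116: 0, 118: 0, 120: 0, 122: 0, 124: 0, 126: 0, 128: 0, 130: 0, 132: 0, 134: 0, 136: 0, 138: 0, 140: 0, 142: 0, 144: 0, 146: 0, 148: 0}
scene (5, 185, 215, 350) {60: 8, 62: 19, 64: 17, 66: 10, 68: 15, 70: 11, 72: 18, 74: 49, 76: 109, 78: 137, 80: 634, 82: 3295, 84: 2128, 86: 168, 88: 157, 90: 586, 92: 413, 94: 40, 96: 28, 98: 34, 100: 36, 102: 29, 104: 28, 106: 33, 108: 33, 110: 24, 112: 42, 114: 17, 116: 27, 118: 29, 120: 17, 122: 23, 124: 28, 126: 21, 128: 26, 130: 34, 132: 49, 134: 60, 136: 81, 138: 137, 140: 377, 142: 187, 144: 10, 146: 0, 148: 0}
side (180, 205, 285, 335) {60: 79, 62: 57, 64: 90, 66: 69, 68: 68, 70: 75, 72: 73, 74: 72, 76: 416, 78: 2547, 80: 479, 82: 985, 84: 971, 86: 418, 88: 73, 90: 4, 92: 0, 94: 0, 96: 0, 98: 0, 100: 0, 102: 0, 104: 0, 106: 0, 108: 0, 110: 0, 112: 0, 114: 0, 116: 0, 118: 0, 120: 0, 122: 0,
[... 868 characters left out ...]
 [[554.0, -121.0, 137.0], [547.0, -122.0, 138.0], [539.0, -125.0, 138.0]], [[554.0, -121.0, 129.0], [546.0, -119.0, 131.0], [539.0, -126.0, 129.0]]] [[ 544.18458449 -111.86093003  143.        ]]
scene [[[521.0, 207.0, 77.0], [525.0, 212.0, 78.0], [528.0, 217.0, 79.0]], [[469.0, 251.0, -3.0], [472.0, 257.0, -3.0], [531.0, 215.0, 74.0]], [[474.0, 248.0, -6.0], [479.0, 252.0, -4.0], [483.0, 258.0, -4.0]]] [[536.40125247 203.25571036  85.        ]]
side [[[574.0, 106.0, -0.0], [567.0, 105.0, 0.0], [561.0, 101.0, -1.0]], [[571.0, 114.0, -2.0], [565.0, 114.0, -1.0], [558.0, 110.0, -2.0]], [[568.0, 124.0, -2.0], [562.0, 123.0, -2.0], [555.0, 122.0, -1.0]]] [[530.84014225 212.75484811  85.        ]]
```

Run:
```python
from h import *
# orthorectified depth-based points from both cameras: drift handle, collar, housing hole
for n in ['scene','side']:
    c=np.load(n+'.npz');P=cloud(c)
    b=(225,90,400,260) if n=='scene' else (180,205,285,335)
    m=np.zeros(P.shape[:2],bool);m[b[1]:b[3],b[0]:b[2]]=1
    T=m&(P[...,2]>74)&(P[...,2]<95)
    r=cv2.minAreaRect(P[T][:,:2].astype(np.float32));print(n,'housing top',r)
    h=(0,180,215,350) if n=='scene' else (235,115,300,215)
    m[:]=0;m[h[1]:h[3],h[0]:h[2]]=1
    T=m&(P[...,2]>130)&(P[...,2]<150)
    k,l,s,ce=cv2.connectedComponentsWithStats(T.astype(np.uint8))
    for i in range(1,k):
        if s[i,4]>8: Q=P[l==i];print(' top',ce[i],s[i,4],Q.mean(0),Q.min(0),Q.max(0))
    T=m&(P[...,2]>80)&(P[...,2]<89);print(' stand',cv2.minAreaRect(P[T][:,:2].astype(np.float32)))
```

```text
scene housing top ((535.279296875, 196.76858520507812), (152.4574737548828, 232.9152374267578), 11.578864097595215)
 top [155.24583333 213.86666667] 240 [ 551.09111196 -135.90715801  138.23469813] [ 535.49406687 -149.83487843  130.25998945] [ 562.94922023 -120.61896967  144.81753498]
 top [101.47153025 242.93238434] 562 [ 564.12944021 -229.25544899  140.59596262] [ 541.33966861 -249.79025343  130.02067043] [ 581.84826816 -208.62460607  145.02898124]
 top [ 43.73684211 276.89473684] 133 [ 577.99571995 -322.30121272  137.9513101 ] [ 568.01386043 -331.49153996  130.01852991] [ 585.45202719 -314.21187706  143.80278644]
 stand ((560.340576171875, -229.1523895263672), (88.65189361572266, 300.54833984375), 8.25281047821045)
side housing top ((537.2122192382812, 196.97891235351562), (150.40975952148438, 235.8431396484375), 11.761744499206543)
 top [270.76923077 128.38461538] 26 [ 576.29232791 -318.04028388  136.53490065] [ 568.62402545 -327.07305074  130.50101489] [ 585.13924858 -311.09572165  142.65690347]
 top [268.19166667 140.64166667] 120 [ 561.22260701 -220.04006712  138.80526878] [ 542.23147255 -245.92800152  130.17467419] [ 582.13686461 -204.46364115  143.06640144]
 top [265.20833333 155.45833333] 72 [ 547.12767556 -126.85485367  137.3812983 ] [ 534.73107523 -140.76585076  130.23989915] [ 561.22640226 -117.28707889  142.42874585]
 stand ((563.80419921875, -274.6991882324219), (114.90731811523438, 403.0296630859375), 2.045088529586792)
```

View pics/a.png

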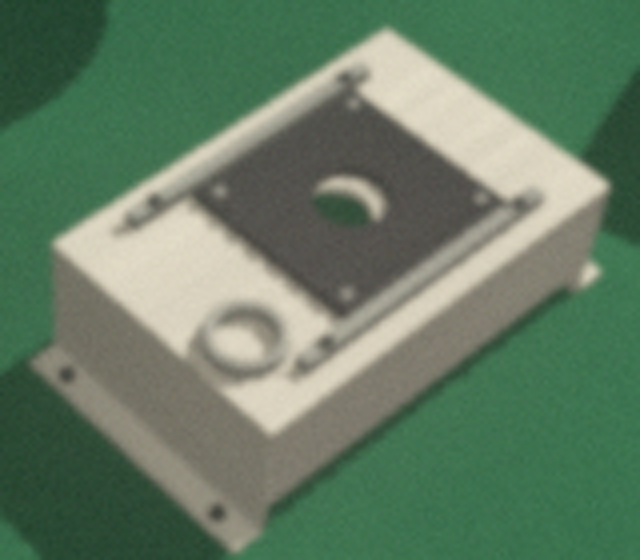

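View pics/b.png

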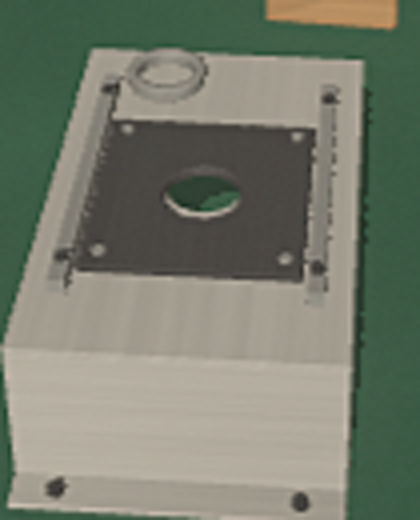

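Call:
send_rows --rows '[[[6,0,0],[0,-20,40],-1],[[12,0,0],[0,-40,80],-1],[[19,0,0],[0,-62,127],-1],[[26,0,0],[0,-84,171],-1],[[33,0,0],[0,-106,216],-1],[[40,0,0],[0,-128,261],-1],[[47,0,0],[0,-150,306],-1],[[54,0,0],[0,-172,351],-1],[[61,0,0],[0,-194,396],-1],[[66,0,0],[0,-215,440],-1],[[69,0,0],[0,-233,476],-1],[[69,0,0],[0,-233,476],-1],[[69,0,0],[0,-233,476],-1],[[69,0,0],[0,-233,476],-1]]'

```text
time: 1.55
eef_pos: [533.9, 203.2, 255.5]
eef_rot: [[-0.002, 0.99, 0.142], [-0.001, 0.142, -0.99], [-1.0, -0.002, 0.001]]
force: [0.0, 0.4, -0.4]
width: 85.4
```

Run:
```python
from h import *
c=cam('wrist'); cv2.imwrite('pics/wrist1.png',c['img'][...,::-1])
o=robot.get_obs();print(o['time'],o['eef_pos'],o['eef_rot'].round(4) if hasattr(o['eef_rot'],'round') else o['eef_rot'],o['force'])
```

```text
1.6 [533.70948866 203.49900651 255.72027772] [[-0.001   0.9897  0.143 ]
 [-0.0014  0.143  -0.9897]
 [-1.     -0.0012  0.0012]] [-0.11255662  0.05283615  0.26579976]
```

View pics/wrist1.png

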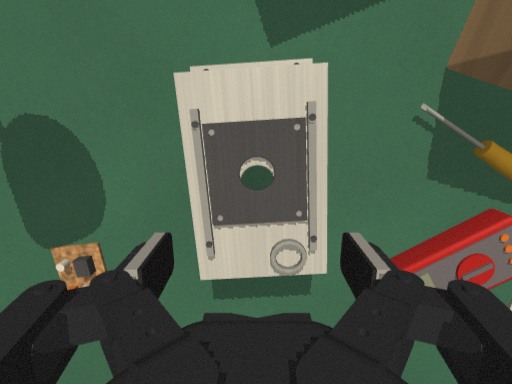

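Wrist view: the plate hole is at about (257,174), with a bright crescent of housing sheet along its upper (image) edge. Zooming in to fit both circles.

Run:
```python
from h import *
c=np.load('wrist.npz');im=c['img'][145:205,225:290]
cv2.imwrite('pics/c.png',cv2.resize(im,None,fx=9,fy=9,interpolation=0)[...,::-1])
print(im[15:45,32].tolist())
```

```text
[[155, 150, 135], [194, 186, 166], [194, 188, 167], [190, 182, 162], [174, 168, 149], [111, 109, 97], [44, 73, 53], [48, 72, 54], [47, 74, 57], [44, 72, 54], [49, 73, 58], [49, 76, 58], [48, 75, 57], [46, 72, 54], [48, 73, 56], [45, 74, 53], [50, 74, 58], [47, 71, 55], [46, 73, 57], [42, 68, 52], [48, 76, 57], [44, 72, 54], [44, 70, 54], [43, 72, 53], [45, 72, 54], [49, 72, 56], [46, 72, 54], [45, 72, 54], [46, 71, 57], [44, 68, 55]]
```

View pics/c.png

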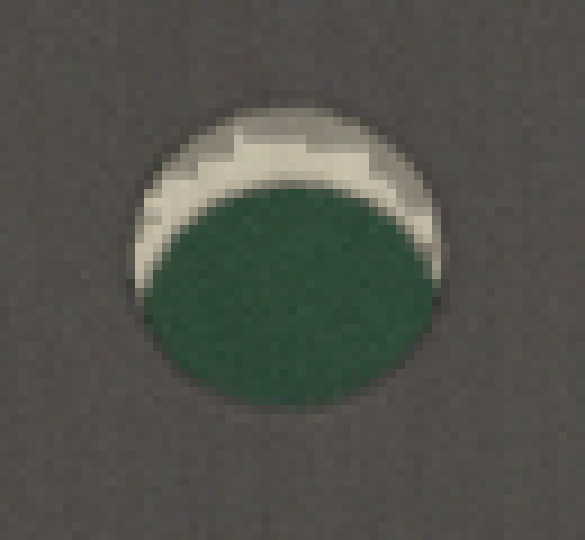

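```bash
cat > hole.py <<'E'
from h import *
from scipy.optimize import least_squares
def circ(p,r=None):
    if r: return least_squares(lambda q:np.hypot(*(p-q).T)-r,p.mean(0),loss='soft_l1',f_scale=.5)
    s=least_squares(lambda q:np.hypot(*(p-q[:2]).T)-q[2],[*p.mean(0),18],loss='soft_l1',f_scale=.5); return s
def edges(img,ctr,rmax,mask,n=72):
    # sub-pixel 50% crossing of float mask along rays from ctr
    out=[]
    for a in np.linspace(0,2*np.pi,n,endpoint=False):
        r=np.arange(1,rmax,.25);u=ctr[0]+r*np.cos(a);v=ctr[1]+r*np.sin(a)
        m=cv2.remap(mask.astype(np.float32),u.astype(np.float32)[None],v.astype(np.float32)[None],1)[0]
        k=np.where(m<.5)[0]
        if len(k): out.append([u[k[0]],v[k[0]],a])
    return np.array(out)
if __name__=='__main__':
    c=np.load('wrist.npz');im=c['img'].astype(float)
    R,t=pose(c);print('cam',-R.T@t,'up in image',-R[1])
    green=np.clip((im[...,1]-im[...,0]-5)/15,0,1)
    E=edges(im,(257,178),25,green)
    bright=np.clip(np.maximum((im.sum(2)-250)/200,green*1.0),0,1)
    # hole interior = green or brighter than plate
    inn=np.clip(np.maximum(green,(im.sum(2)-245)/60),0,1)
    F=edges(im,(257,174),25,inn)
    P=ray(c,F[:,:2],85)[:,:2];s=circ(P);print('plate fit',s.x,np.abs(s.fun).max());pc=s.x[:2]
    up=(E[:,2]>np.pi*1.1)&(E[:,2]<np.pi*1.9)
    for z in (75,80):
        H=ray(c,E[up][:,:2],z)[:,:2];s=circ(H,18.5);print('housing',z,s.x,np.abs(s.fun).max());s2=circ(H);print(s2.x)
        a=np.radians(11.6);d=pc-s.x;print(' off along y',d@[-np.sin(a),np.cos(a)],'cross',d@[np.cos(a),np.sin(a)])
E
python3 hole.py
python3 - <<'E'
from h import *
c=np.load('wrist.npz');P=cloud(c)
b=np.zeros(P.shape[:2],bool);b[55:300,160:340]=1
T=b&(P[...,2]>70)&(P[...,2]<95);T=cv2.erode(T.astype(np.uint8),np.ones((2,2)))>0
print(cv2.minAreaRect(P[T][:,:2].astype(np.float32)), np.median(P[T][:,2]))
T=b&(c['img'].sum(2)<260)&(np.ptp(c['img'].astype(int),axis=2)<15)&(P[...,2]>80)
T=cv2.morphologyEx(T.astype(np.uint8),cv2.MORPH_OPEN,np.ones((5,5)))>0
print('plate',cv2.minAreaRect(ray(c,np.argwhere(T)[:,::-1],85)[:,:2].astype(np.float32)),np.median(P[T][:,2]))
E
```

```text
cam [524.53078444 269.91238572 373.7038984 ] up in image [-0.13711191  0.95435291 -0.26535042]
plate fit [532.9117956  208.4165805   18.06148822] 9.22739680662588
housing 75 [535.27674521 196.78740507] 0.2830226025080371
[535.25715475 196.91140959  18.39113431]
 off along y 11.86719157457091 cross 0.021724314240846854
housing 80 [535.15404806 197.66038619] 0.3679736927598398
[535.0776109  198.13378697  18.08296529]
 off along y 10.987369184336904 cross -0.033621819135745565
((535.6729125976562, 196.99615478515625), (149.51051330566406, 229.49261474609375), 11.746894836425781) 81.69626229704923
plate ((510.46343994140625, 166.3948974609375), (165.99285888671875, 199.9729461669922), 6.549240589141846) 85.89269438635672
```

The holes are clear: the housing hole is at about (535.2, 197.5) and the plate is offset about 11 mm towards +y. Next I'll move over the drift and check it from above.

Call:
send_rows --rows '[[[0,0,0],[0,-5,45],-1],[[0,0,0],[0,-10,90],-1],[[0,0,0],[0,-14,138],-1],[[0,0,0],[0,-19,186],-1],[[0,0,0],[0,-24,234],-1],[[0,0,0],[0,-29,282],-1],[[0,0,0],[0,-33,320],-1],[[0,0,0],[0,-34,337],-1],[[0,0,0],[0,-34,337],-1],[[0,0,0],[0,-34,337],-1],[[0,0,0],[0,-34,337],-1]]'

```text
time: 2.7
eef_pos: [548.3, -132.8, 256.4]
eef_rot: [[-0.001, 0.989, 0.146], [-0.001, 0.146, -0.989], [-1.0, -0.001, 0.001]]
force: [0.1, -0.6, -0.0]
width: 85.2
```

Run:
```python
from h import *
c=cam('wrist'); cv2.imwrite('pics/wrist2.png',c['img'][...,::-1])
o=robot.get_obs();print(o['time'],o['eef_pos'],o['eef_rot'].round(4),o['force'])
P=cloud(c);T=(P[...,2]>128)&(P[...,2]<150)
k,l,s,ce=cv2.connectedComponentsWithStats(T.astype(np.uint8))
for i in range(1,k):
    if s[i,4]>100:
        Q=P[(l==i)&(P[...,2]>138)]
        print(ce[i],s[i,4],Q.mean(0),cv2.minEnclosingCircle(Q[:,:2].astype(np.float32)))
```

```text
2.75 [ 548.35793895 -132.84879293  256.37755993] [[-7.000e-04  9.893e-01  1.458e-01]
 [-9.000e-04  1.458e-01 -9.893e-01]
 [-1.000e+00 -8.000e-04  7.000e-04]] [-1.186832    0.39366974  0.33012749]
[254.35267857 191.42410714] 896 [ 546.5020751  -132.98725921  142.07016278] ((546.54150390625, -134.08876037597656), 14.402894973754883)
[254.56874581 287.30114017] 1491 [ 560.20081527 -226.00658622  143.53320278] ((560.6629638671875, -227.6810302734375), 20.969072341918945)
```

View pics/wrist2.png

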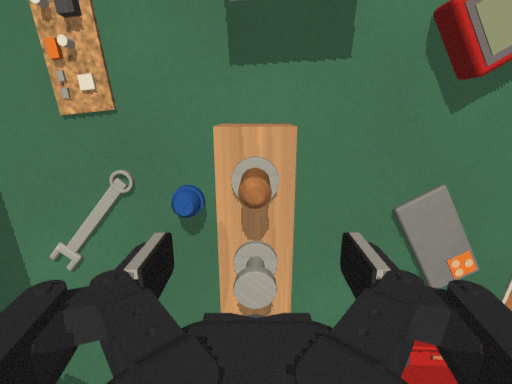

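The picture shows the drift handle top at (255,187), centre about (546.6, −133.8), and the mandrel at (255,287). Next I descend to the handle's middle and close.

Call:
send_rows --rows '[[[0,0,0],[25,-2,1],-1],[[0,0,0],[55,-2,1],-1],[[0,0,0],[85,-2,1],-1],[[0,0,0],[110,-2,1],-1],[[0,0,0],[124,-2,1],-1],[[0,0,0],[129,-2,1],-1],[[0,0,0],[129,-2,1],-1],[[0,0,0],[129,-2,1],0],[[0,0,0],[129,-2,1],0.5],[[0,0,0],[129,-2,1],1],[[0,0,0],[129,-2,1],1],[[0,0,0],[129,-2,1],1],[[0,0,0],[129,-2,1],1],[[0,0,0],[129,-2,1],1],[[0,0,0],[129,-2,1],1]]'

```text
time: 4.25
eef_pos: [546.8, -134.6, 128.5]
eef_rot: [[0.001, 0.989, 0.146], [-0.002, 0.146, -0.989], [-1.0, 0.001, 0.002]]
force: [-1.3, -0.5, 6.3]
width: 28.6
```

Run:
```python
from h import *
c=cam('wrist'); d=cam('side')
cv2.imwrite('pics/w3.png',c['img'][...,::-1]);cv2.imwrite('pics/s3.png',cv2.resize(d['img'][80:230,200:330],None,fx=4,fy=4)[...,::-1])
o=robot.get_obs();print(o['time'],o['eef_pos'],o['eef_rot'].round(4),o['force'],o['moment'],o['width'])
```

```text
4.35 [ 546.81888976 -134.55063759  128.49542812] [[ 8.000e-04  9.893e-01  1.458e-01]
 [-1.600e-03  1.458e-01 -9.893e-01]
 [-1.000e+00  5.000e-04  1.700e-03]] [-1.55515119 -0.35633179  6.07071401] [-0.00558692  0.21685621  0.00902528] 28.625723498769194
```

View pics/w3.png

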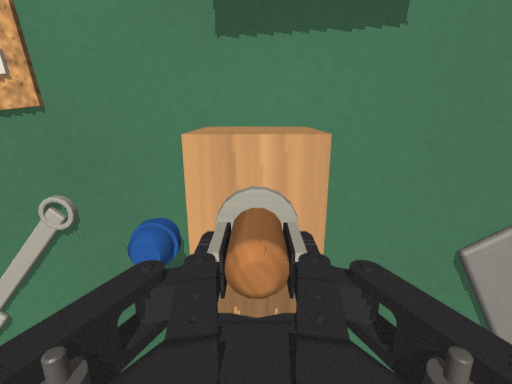

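View pics/s3.png

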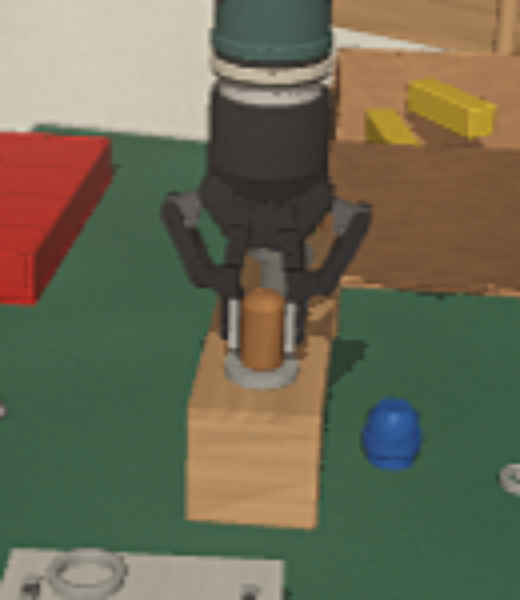

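The drift is gripped with the pads on the handle, opening 28.6 mm. Lifting straight up.

Call:
send_rows --rows '[[[0,0,0],[-10,0,0],1],[[0,0,0],[-30,0,0],1],[[0,0,0],[-60,0,0],1],[[0,0,0],[-95,0,0],1],[[0,0,0],[-130,0,0],1],[[0,0,0],[-150,0,0],1],[[0,0,0],[-150,0,0],1],[[0,0,0],[-150,0,0],1]]'

```text
time: 5.15
eef_pos: [546.4, -134.2, 277.3]
eef_rot: [[-0.001, 0.989, 0.146], [-0.001, 0.146, -0.989], [-1.0, -0.001, 0.001]]
force: [-1.0, 0.3, -3.1]
width: 28.4
```

Run:
```python
from h import *
c=cam('scene'); d=cam('side')
cv2.imwrite('pics/c4.png',cv2.resize(np.hstack([c['img'][100:300,60:260],d['img'][20:220,170:370]]),None,fx=2,fy=2)[...,::-1])
o=robot.get_obs();print(o['time'],o['eef_pos'],o['eef_rot'].round(4),o['force'],o['width'])
```

```text
5.25 [ 545.83825973 -134.01000039  275.54065677] [[-4.100e-03  9.893e-01  1.457e-01]
 [ 1.000e-04  1.457e-01 -9.893e-01]
 [-1.000e+00 -4.000e-03 -7.000e-04]] [ 0.24645653  0.0622849  -3.43155653] 28.358952855257353
```

View pics/c4.png

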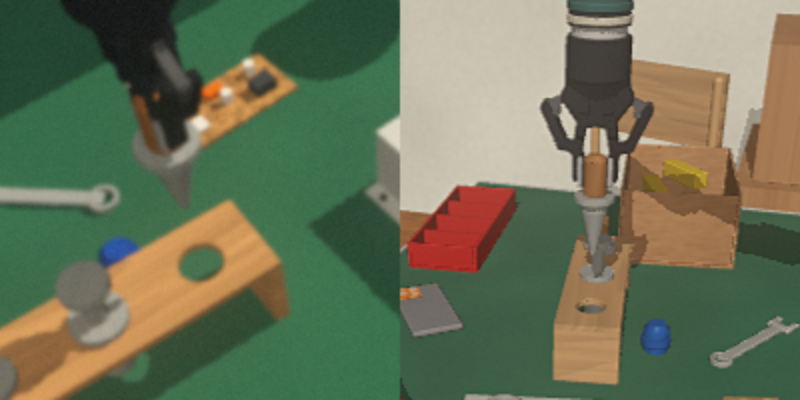

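Call:
send_rows --rows '[[[0,0,0],[0,5,-40],1],[[0,0,0],[0,10,-85],1],[[0,0,0],[0,15,-131],1],[[0,0,0],[0,20,-177],1],[[0,0,0],[0,26,-223],1],[[0,0,0],[0,31,-268],1],[[0,0,0],[0,36,-308],1],[[0,0,0],[0,38,-329],1],[[0,0,0],[15,38,-330],1],[[0,0,0],[35,38,-330],1],[[0,0,0],[48,38,-330],1],[[0,0,0],[48,38,-330],1],[[0,0,0],[48,38,-330],1],[[0,0,0],[48,38,-330],1]]'

```text
time: 6.65
eef_pos: [535.7, 197.6, 228.6]
eef_rot: [[-0.002, 0.989, 0.145], [0.0, 0.145, -0.989], [-1.0, -0.002, -0.001]]
force: [0.1, 0.4, -3.1]
width: 28.6
```

Run:
```python
from h import *
c=cam('scene'); d=cam('side'); w=cam('wrist')
cv2.imwrite('pics/c5.png',cv2.resize(np.hstack([c['img'][30:230,225:425],d['img'][100:300,130:330]]),None,fx=2,fy=2)[...,::-1])
cv2.imwrite('pics/w5.png',w['img'][...,::-1])
o=robot.get_obs();print(o['time'],o['eef_pos'],o['eef_rot'].round(4),o['force'],o['width'])
```

```text
6.8 [535.68512257 197.89335538 228.86739255] [[-1.900e-03  9.894e-01  1.453e-01]
 [ 7.000e-04  1.453e-01 -9.894e-01]
 [-1.000e+00 -1.800e-03 -9.000e-04]] [-0.56255913  0.34835851 -3.39719819] 28.663333026934158
```

View pics/c5.png

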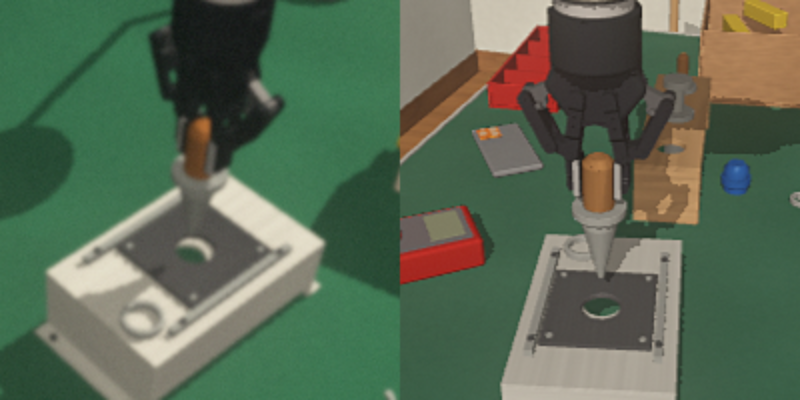

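View pics/w5.png

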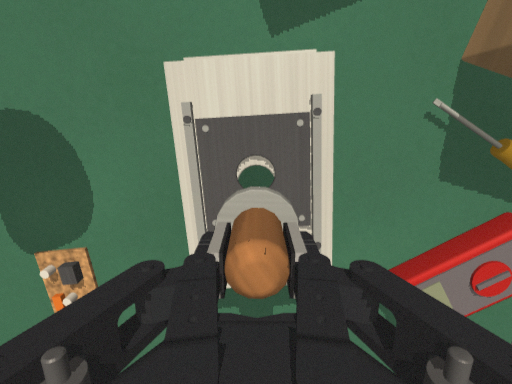

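Run:
```python
from h import *
for n,b in [('scene',(300,110,345,160)),('side',(205,215,255,265))]:
    c=np.load(n+'.npz');cv2.imwrite(f'pics/z_{n}.png',cv2.resize(c['img'][b[1]:b[3],b[0]:b[2]],None,fx=10,fy=10,interpolation=0)[...,::-1])
a=cv2.imread('pics/z_scene.png');b=cv2.imread('pics/z_side.png');a=cv2.resize(a,None,fx=.75,fy=.75);b=cv2.resize(b,None,fx=.75,fy=.75)
cv2.imwrite('pics/z.png',np.hstack([a,b]))
```

```text
(no output)
```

View pics/z.png

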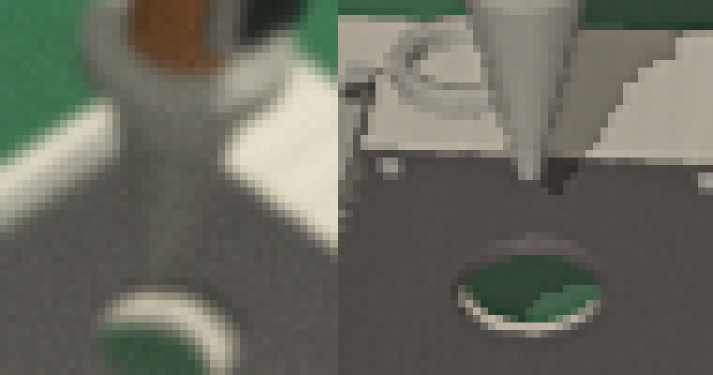

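Run:
```python
from h import *
c=np.load('scene.npz');d=np.load('side.npz')
def proj(c,p): R,t=pose(c); q=K(c)@(R@np.array(p,float)+t); return q[:2]/q[2]
zt=113.4
print('tip scene',ray(c,(320.8,147.3),zt),'side',ray(d,(230.1,238.6),zt))
A=K(c)@np.c_[pose(c)];B=K(d)@np.c_[pose(d)]
X=cv2.triangulatePoints(A,B,np.array([[320.8],[147.3]]),np.array([[230.1],[238.6]]));print('tri',(X[:3]/X[3]).T)
for n,k in(('scene',c),('side',d)):
    print(n,'proj tip expect',proj(k,(535.6,198.3,zt)))
    im=k['img'].astype(float);g=np.clip((im[...,1]-im[...,0]-5)/20,0,1);b=(im.sum(2)>330).astype(float)
    u0,v0,u1,v1=(308,145,338,168) if n=='scene' else (216,244,246,262)
    m=np.zeros(g.shape,np.uint8);m[v0:v1,u0:u1]=((g>.5)|(b>0))[v0:v1,u0:u1]
    kk,l,s,ce=cv2.connectedComponentsWithStats(m);i=1+s[1:,4].argmax();
    ys,xs=np.where(l==i);print(s[i]); e=cv2.findContours((l==i).astype(np.uint8),0,1)[0][0].reshape(-1,2)
    Q=ray(k,e,85)[:,:2];print(' hole encl',cv2.minEnclosingCircle(Q.astype(np.float32)))
    # leftmost/rightmost extents across housing x direction
    a=np.radians(11.6);x=Q@[np.cos(a),np.sin(a)];y=Q@[-np.sin(a),np.cos(a)];print(' cross range',x.min(),x.max(),x.mean(),' y',y.min(),y.max())
a=np.radians(11.6);p=np.array([535.2,197.5]);print('wrist hole cross/y',p@[np.cos(a),np.sin(a)],p@[-np.sin(a),np.cos(a)])
for t in [ray(c,(320.8,147.3),zt)[0,:2],ray(d,(230.1,238.6),zt)[0,:2]]: print('tip cross/y',t@[np.cos(a),np.sin(a)],t@[-np.sin(a),np.cos(a)])
```

```text
tip scene [[539.60587253 195.01404164 113.4       ]] side [[535.37242299 202.59748116 113.4       ]]
tri [[536.8527245  197.4947006  109.50098721]]
scene proj tip expect [321.06928238 145.3317029 ]
[314 149  18  12 159]
 hole encl ((535.9141235351562, 203.9958038330078), 17.944156646728516)
 cross range 548.113391284676 583.6385705448733 564.1107388769209  y 76.60144044178237 107.55002722141296
side proj tip expect [230.6827287  237.26460802]
[222 249  18  11 131]
 hole encl ((531.704833984375, 212.98818969726562), 16.420129776000977)
 cross range 547.5123763746817 579.5555611382512 563.700809458736  y 86.43559008046985 116.3926518151422
wrist hole cross/y 563.981563011897 85.84920839855015
tip cross/y 567.7975753541497 82.52810142604552
tip cross/y 565.17545522054 90.80790432043315
```

Call:
send_rows --rows '[[[0,0,0],[10,-1,0],1],[[0,0,0],[22,-1,0],1],[[0,0,0],[34,-1,0],1],[[0,0,0],[40,-1,0],1],[[0,0,0],[45,-1,0],1],[[0,0,0],[50,-1,0],1],[[0,0,0],[54,-1,0],1],[[0,0,0],[58,-1,0],1],[[0,0,0],[60,-1,0],1],[[0,0,0],[60,-1,0],1]]'

```text
time: 7.8
eef_pos: [534.6, 198.2, 168.8]
eef_rot: [[-0.002, 0.989, 0.146], [0.002, 0.146, -0.989], [-1.0, -0.002, -0.002]]
force: [0.3, 1.2, -3.6]
width: 28.6
```

Run:
```python
from h import *
c=cam('scene'); d=cam('side'); w=cam('wrist')
cv2.imwrite('pics/c6.png',cv2.resize(np.hstack([c['img'][30:230,225:425],d['img'][120:320,130:330]]),None,fx=2,fy=2)[...,::-1])
o=robot.get_obs();print(o['time'],o['eef_pos'],o['eef_rot'].round(4),o['force'],o['moment'],o['width'])
```

```text
7.95 [534.54575224 198.06619802 168.99857712] [[-0.0018  0.9894  0.1455]
 [ 0.0013  0.1455 -0.9894]
 [-1.     -0.0016 -0.0015]] [ 0.4670428  1.532519  -3.3857908] [0.31951808 0.02319844 0.00380424] 28.181221130880825
```

View pics/c6.png

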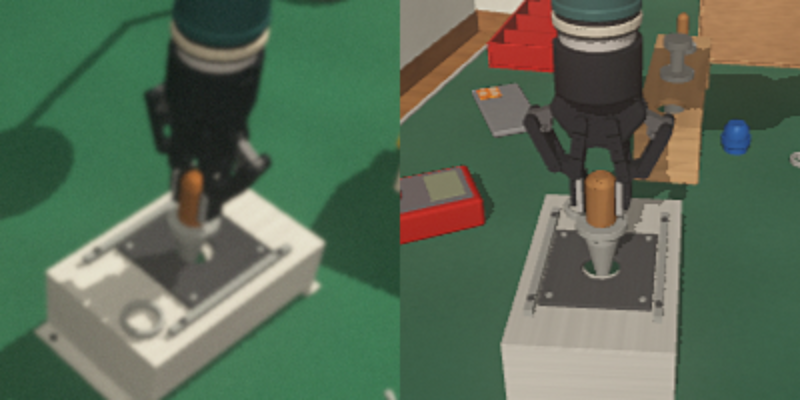

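The cone is in both holes and the plate contact is beginning, with about 1.5 N in y. Continuing down.

Call:
send_rows --rows '[[[0,0,0],[3,0,0],1],[[0,0,0],[6,0,0],1],[[0,0,0],[9,0,0],1],[[0,0,0],[12,0,0],1],[[0,0,0],[15,0,0],1],[[0,0,0],[18,0,0],1],[[0,0,0],[18,0,0],1]]'

```text
time: 8.65
eef_pos: [534.4, 198.1, 150.2]
eef_rot: [[-0.002, 0.989, 0.146], [0.001, 0.146, -0.989], [-1.0, -0.002, -0.001]]
force: [0.3, 3.5, -2.3]
width: 28.3
```

```bash
cat > st.py <<'E'
from h import *
import sys
c=cam('scene'); d=cam('side')
cv2.imwrite(f'pics/{sys.argv[1]}.png',cv2.resize(np.hstack([c['img'][30:230,225:425],d['img'][120:320,130:330]]),None,fx=2,fy=2)[...,::-1])
o=robot.get_obs();print(o['time'],o['eef_pos'],o['eef_rot'].round(4),o['force'],o['moment'],o['width'])
E
python3 st.py c7
```

```text
8.75 [534.41173018 198.04582459 150.31019917] [[-0.0025  0.9894  0.1454]
 [ 0.0011  0.1454 -0.9894]
 [-1.     -0.0023 -0.0015]] [ 0.3391747   2.9903987  -2.27464252] [ 0.65851161 -0.14780959 -0.00316899] 28.156050767608217
```

View pics/c7.png

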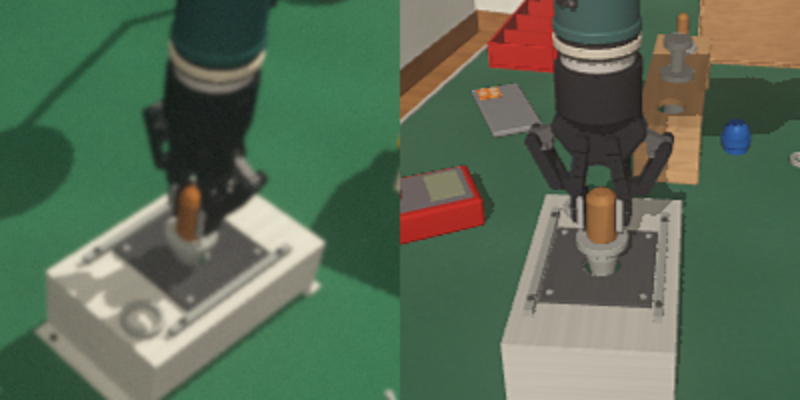

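The taper is drawing the plate, with 3 N sideways as expected. Continuing.

Call:
send_rows --rows '[[[0,0,0],[3,0,0],1],[[0,0,0],[6,0,0],1],[[0,0,0],[8,0,0],1],[[0,0,0],[10,0,0],1],[[0,0,0],[12,0,0],1],[[0,0,0],[14,0,0],1],[[0,0,0],[14,0,0],1]]'

```text
time: 9.45
eef_pos: [534.3, 198.0, 135.6]
eef_rot: [[-0.003, 0.989, 0.145], [0.001, 0.145, -0.989], [-1.0, -0.003, -0.001]]
force: [1.6, 3.4, -2.5]
width: 28.4
```

```bash
python3 st.py c8
```

```text
9.55 [534.27387442 197.96931658 135.63132892] [[-3.000e-03  9.894e-01  1.454e-01]
 [ 9.000e-04  1.454e-01 -9.894e-01]
 [-1.000e+00 -2.900e-03 -1.300e-03]] [ 0.81168626  3.66577334 -3.86377743] [ 0.62225586 -0.20755484 -0.03280961] 28.290275044269205
```

View pics/c8.png

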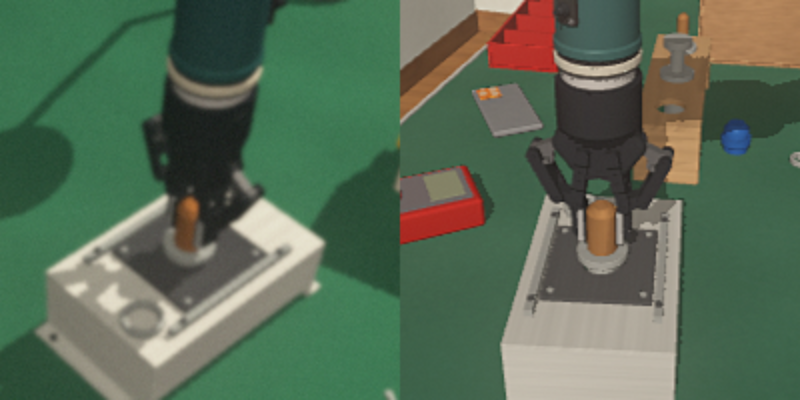

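Call:
send_rows --rows '[[[0,0,0],[2,0,0],1],[[0,0,0],[4,0,0],1],[[0,0,0],[5,0,0],1],[[0,0,0],[6,0,0],1],[[0,0,0],[7,0,0],1],[[0,0,0],[7,0,0],1]]'

```text
time: 10.15
eef_pos: [534.3, 197.9, 128.7]
eef_rot: [[-0.003, 0.989, 0.145], [0.001, 0.145, -0.989], [-1.0, -0.003, -0.001]]
force: [0.7, 2.6, -0.6]
width: 28.5
```

```bash
python3 st.py c9
```

```text
10.25 [534.31382526 197.9280075  128.64180122] [[-2.900e-03  9.894e-01  1.454e-01]
 [ 8.000e-04  1.454e-01 -9.894e-01]
 [-1.000e+00 -2.700e-03 -1.200e-03]] [-0.49334571  2.77989084 -1.55443464] [ 0.51317225 -0.14311345  0.00473417] 28.600839275064352
```

View pics/c9.png

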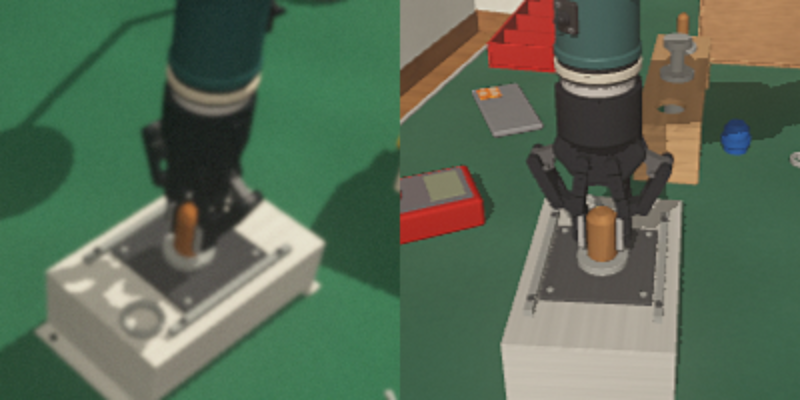

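Call:
send_rows --rows '[[[0,0,0],[0,0,0.5],1],[[0,0,0],[0,0,1],1],[[0,0,0],[0,0,1.5],1],[[0,0,0],[0,0,1.5],1],[[0,0,0],[0.5,0,1.5],1],[[0,0,0],[1,0,1.5],1],[[0,0,0],[1,0,1.5],1]]'

```text
time: 10.95
eef_pos: [534.6, 196.5, 128.5]
eef_rot: [[-0.002, 0.989, 0.145], [0.001, 0.145, -0.989], [-1.0, -0.002, -0.001]]
force: [-1.8, 2.2, 4.1]
width: 28.3
```

```bash
python3 st.py c10
python3 - <<'E'
from h import *
w=cam('wrist');cv2.imwrite('pics/w10.png',w['img'][...,::-1])
E
```

```text
11.05 [534.6051431  196.46580068 128.49596558] [[-2.300e-03  9.894e-01  1.454e-01]
 [ 8.000e-04  1.454e-01 -9.894e-01]
 [-1.000e+00 -2.100e-03 -1.200e-03]] [-2.37181894  2.26917356  5.24880873] [ 0.41786246  0.26677652 -0.02786672] 28.07980207037145
```

View pics/w10.png

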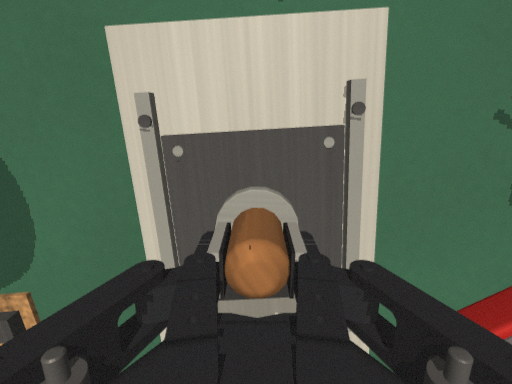

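Collar contact now: Fz went from −1.5 to +5 N at TCP z 128.5, which matches home. I'll press slightly, then check.

Call:
send_rows --rows '[[[0,0,0],[1,0,0],1],[[0,0,0],[2,0,0],1],[[0,0,0],[3,0,0],1],[[0,0,0],[3,0,0],1]]'

```text
time: 11.5
eef_pos: [534.6, 196.5, 128.4]
eef_rot: [[-0.001, 0.989, 0.146], [0.001, 0.146, -0.989], [-1.0, -0.001, -0.001]]
force: [-5.5, 1.3, 12.5]
width: 28.6
```

```bash
python3 st.py c11
python3 - <<'E'
from h import *
w=cam('wrist')
# plate +y edge: left/right corners near (163,135),(343,126); find dark edge along columns
g=w['img'].astype(float).sum(2)
pts=[]
for u in range(190,325,5):
    col=g[100:170,u]; k=np.where(col<330)[0][0]; pts.append((u,100+k-.5))
q=ray(w,pts,85)[:,:2];a=np.radians(11.6);print('plate +y edge',np.median(q@[-np.sin(a),np.cos(a)]), 'expect in line', 85.85,'+52/55')
E
```

```text
11.6 [534.60101422 196.54049203 128.42459443] [[-9.000e-04  9.893e-01  1.457e-01]
 [ 1.000e-03  1.457e-01 -9.893e-01]
 [-1.000e+00 -7.000e-04 -1.100e-03]] [-5.60093228  1.52293115 12.68203824] [ 0.20120431  0.88673529 -0.08045119] 28.360493558403462
plate +y edge 142.6507385484852 expect in line 85.85 +52/55
```

View pics/c11.png

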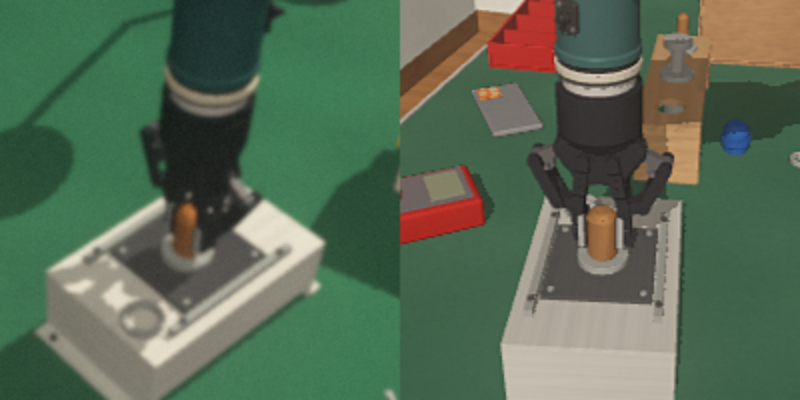

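Call:
send_rows --rows '[[[0,0,0],[0,0,0],1],[[0,0,0],[-0.5,0,0.5],1],[[0,0,0],[-0.5,0,1],1],[[0,0,0],[0,0,1.3],1],[[0,0,0],[0.5,0,1.3],1],[[0,0,0],[0.5,0,1.3],1]]'

```text
time: 12.25
eef_pos: [534.8, 195.2, 128.5]
eef_rot: [[-0.001, 0.989, 0.146], [0.001, 0.146, -0.989], [-1.0, -0.001, -0.001]]
force: [-2.6, 3.2, 5.1]
width: 28.5
```

```bash
python3 st.py c12
python3 - <<'E'
from h import *
w=cam('wrist')
g=w['img'].astype(float).sum(2)
pts=[]
for u in range(190,325,5):
    col=g[100:170,u]; k=np.where(col<330)[0][0]; pts.append((u,100+k-.5))
q=ray(w,pts,85)[:,:2];a=np.radians(11.6);print('plate +y edge',np.median(q@[-np.sin(a),np.cos(a)]))
E
```

```text
12.35 [534.80283336 195.18908349 128.5016544 ] [[-7.000e-04  9.893e-01  1.457e-01]
 [ 9.000e-04  1.457e-01 -9.893e-01]
 [-1.000e+00 -6.000e-04 -1.000e-03]] [-1.70261968  2.87160715  5.79709127] [ 0.38840816  0.3099643  -0.01026821] 28.239624312306436
plate +y edge 141.3948755564038
```

The plate is now within about 0.5 mm of line, with Fz 5 N on the collar. Releasing and retreating upward.

Call:
send_rows --rows '[[[0,0,0],[0,0,0],0.4],[[0,0,0],[0,0,0],0],[[0,0,0],[0,0,0],-0.5],[[0,0,0],[0,0,0],-1],[[0,0,0],[0,0,0],-1],[[0,0,0],[0,0,0],-1],[[0,0,0],[-10,0,0],-1],[[0,0,0],[-30,0,0],-1],[[0,0,0],[-60,0,0],-1],[[0,0,0],[-95,0,0],-1],[[0,0,0],[-125,0,0],-1],[[0,0,0],[-130,0,0],-1],[[0,0,0],[-130,0,0],-1]]'

```text
time: 13.7
eef_pos: [535.5, 195.2, 260.5]
eef_rot: [[0.003, 0.989, 0.146], [0.002, 0.146, -0.989], [-1.0, 0.003, -0.001]]
force: [-0.5, 0.3, -0.2]
width: 85.7
```

```bash
python3 st.py c13
python3 - <<'E'
from h import *
w=cam('wrist');cv2.imwrite('pics/w13.png',w['img'][...,::-1])
for n in ('scene','side','wrist'):
    c=np.load(n+'.npz');P=cloud(c);T=(np.hypot(P[...,0]-535,P[...,1]-197)<40)&(P[...,2]>138)&(P[...,2]<150)
    Q=P[T];print(n,T.sum(),Q.mean(0),np.percentile(Q[:,2],[50,95]),cv2.minEnclosingCircle(Q[:,:2].astype(np.float32)))
    T=(np.hypot(P[...,0]-535,P[...,1]-197)<30)&(P[...,2]>89)&(P[...,2]<97)
    Q=P[T];print('  collar top',T.sum(),np.median(Q[:,2]),Q[:,:2].mean(0))
g=w['img'].astype(float).sum(2)
E
```

```text
13.8 [534.35078272 194.92775135 257.08415179] [[-3.000e-03  9.893e-01  1.457e-01]
 [ 3.000e-04  1.457e-01 -9.893e-01]
 [-1.000e+00 -3.000e-03 -7.000e-04]] [-1.00137667 -0.28028309  0.12791721] [0.03995215 0.04463764 0.01168774] 85.02360332018033
scene 96 [536.98224878 193.22202893 140.51580936] [140.42853004 142.46497349] ((537.2333984375, 192.80384826660156), 12.991232872009277)
  collar top 228 91.11722867271253 [542.05966007 188.95824128]
side 82 [535.57623726 198.40029851 140.97439438] [141.11991807 143.04907146] ((535.6336059570312, 197.01649475097656), 12.424921989440918)
  collar top 211 91.9282677995779 [533.74494667 204.6993367 ]
wrist 775 [534.71317138 196.77813645 142.05666082] [142.51912177 144.45254183] ((534.8346557617188, 195.7158660888672), 14.430459976196289)
  collar top 806 93.8354957061224 [533.72380965 204.34884934]
```

View pics/c13.png

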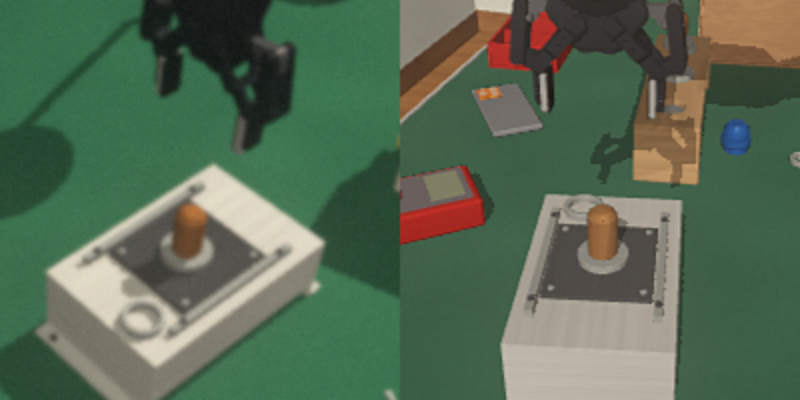

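View pics/w13.png

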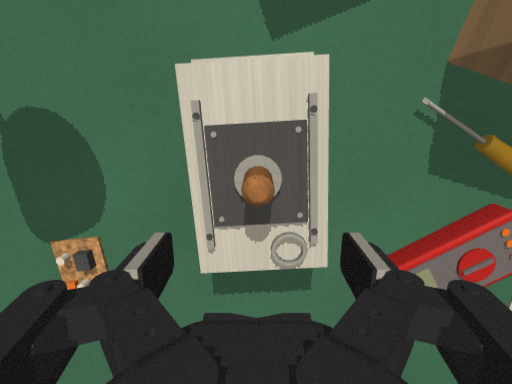

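The drift stands upright with its collar flat on the plate: collar top at about 92–93 mm and handle top at about 143 mm. The hand is open and well clear. Handing in.

```bash
python3 -c "
from rig import robot
print(robot.hand_in())"
```

```text
the job is handed in; nothing more can be done
None
```

The drift is fully home in both holes, standing upright with its collar on the gland plate. I let go, moved the arm clear and handed the job in at about 14 s of the 38 s allowed.

I picked out the thick wooden-handled drift, set its nose over the housing hole (near 535, 197.5 mm) and pushed it down. The plate started about 11 mm off in the housing's +y direction, and the taper drew it in. With the collar almost down I eased the drift about 3 mm towards −y, so the shank took up the remaining play. The highest wrist force I read was about 14 N.

**Final checks:**
- **Seating:** the depth images put the collar top at 91–94 mm and the handle top at about 143 mm, against 93 and 143 expected.
- **Plate alignment:** the plate's edge measured about 0.5 mm from line just before release. I did not measure it again after letting go.
- **Uncertainty:** before insertion, the cameras disagreed by a few millimetres on where the nose tip was. I used the combined position and the contact forces instead of any single view.

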